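# Shut the week's medicine box in one sweep

### The arm

A 6-joint arm with a two-finger parallel gripper is mounted at the origin on a cart in front of the work surface, level with it; the furniture and walls round the work are solid. World frame = base frame: x ahead of the robot, y to its left, z up, the work surface at z = 0. Lengths are in m, angles in rad, forces in N, time in s.
With the tool pointing down it reaches from about 0.35 to 0.725 m from the base axis. Payload 6 kg.
Tool frame: the origin (TCP) lies between the finger pads; the fingertips stand 25 mm ahead of it and the grasp point (between the pads) lies 6 mm ahead of it (robot.nose_length is the distance from the TCP to the fingertips, in m); z points along the fingers, y is the line along which they close (so a half turn about z gives the same grasp; the last joint's range is limited). The gripper opens to 85 mm and grips with 20 to 120 N. Pads are 22 mm wide; open, the fingers measure 114 mm over their backs; the gripper's body (76 mm by 85 mm) begins 54 mm behind the grasp point. The pads swing forward as they close: fully open they stand 13 mm farther back than shut.
Start: joints at [0.334, 0.04, 0.085, 0, -1.615, -0.334], TCP at [0.6, 0, 0.256] pointing down, gripper open.
Joint ranges: [-2.56, 2.56], [-1.29, 2.01], [-1.08, 1.49], [-3.29, 1.98], [-2.81, -0.18], [-2.99, 2.99]. Speed limits (rad/s): [2.57, 2.57, 3.01, 3.14, 3.14, 3.14].

### API

Orientations are given as a rotation vector (axis times angle).
In Python, from plant import robot gives the robot as it stands. The module is installed in compiled form; this text tells all that it offers. Calls block until the motion is done:
- robot.move_pose(position, orientation): joint-space move of the TCP to a pose.
- robot.servo_line(position, feed=0.15, ori=None, threshold=None): straight line of the TCP; ori=None keeps the orientation; feed is the mean speed in m/s. With threshold (N) it stops when the force on the tool has changed by that much, and returns True; else False.
- robot.movej(angles): joint-space move.
- robot.grip(opening, strength=None): finger opening in m; strength is the grip in N (None keeps the last); returns when the fingers have stopped.
- robot.sleep(seconds).
- robot.inverse_kinematics(position, orientation): joint angles nearest the present ones, or None.
- robot.read_state(): the state.
- robot.capture(name): name is "scene" or "side" or "wrist"; returns a dict with "image" (400x640x3 uint8, blue, green, red), "camera_matrix" (3x3 intrinsics, pixels), "xyz" and "orientation" of the camera in the world. Camera axes: x right, y up, looking along -z (the intrinsics and any distortion apply to the point x, -y, -z); pixel columns grow to the right and rows downward; lengths in m; the calibration is good to about 2 mm. A picture is of the moment at which its call begins. There is no depth.
A pose or a line that the arm cannot do raises robot.IKError and nothing moves.
- robot.job_done(): hands the job in; it is judged then, once.
The state is a dict: "t": time; "joint_positions": joint angles; "qd": joint speeds; "tau": joint torques, N m; "tool_pos": TCP position; "tool_rot": TCP orientation; "force": force on the tool from outside, world axes, zero at the start; "moment": the same for the moment, N m; "grip_width": finger opening in m; "grasp_force": force on a finger pad.
Only numpy, scipy, OpenCV 4.12 (cv2) and the standard library are available. Lean on these libraries where they do the work, as an engineer would, in place of code of your own. Each camera call takes 0.05 s, during which the arm holds its last target. There are 200 camera calls.

### The job

All seven lids of the medicine box on the worktop stand open: run your fingertips lightly along the row, from the one-dot lid at the left end to the seven-dot lid at the right end, so that the lids fold down one after the other and all lie shut. Do not pick anything up, do not press hard or push the box along the worktop, and leave the other things where they stand.

Things in the scene. Friction and masses are not known exactly. Their poses are not given: they have to be found in the camera images.
- week_box: Loose grey medicine box, seven compartments in one row along its y, 40 mm apart: 48 mm wide (x), 283 mm long (y), 30 mm high, 33 mm with lids shut, 0.6 to 0.9 kg; slides if pushed with over 3 N or so. Long side roughly across in front of the robot, +y the left end. Origin: centre of its underside on the worktop, z up. Each compartment has a thin white lid, 44x37x3 mm; open lids reach 72 mm high.
- row_start (a point): Point on the box's centre line at its +y (left) end, at the hinge of lid 1, in the plane of the upper faces of the shut lids (33 mm above the box's underside). Each lid is hinged across the row at its compartment's +y edge and leans over towards -y: a fingertip moved from here to row_end, some 5 mm above this plane, folds each lid down ahead of it; the other way it jams.
- row_end (a point): The same at the -y (right) end, 280 mm from row_start, at the free edge of the shut lid 7. The hinges are plain and a little stiff (0.002 N m): an open lid stays where it is left, but below about 0.4 rad its weight lets it fall shut; no catch or spring.
- lid1 (a joint): Angle of lid 1 (1 raised dot), counted from the left: 0 = shut flat, 1.57 = upright, stop at 1.7; starts open, between 0.8 and 1.3. Its hinge lies 0 mm from row_start towards row_end.
- lid2 (a joint): Angle of lid 2 (2 raised dots), counted from the left: 0 = shut flat, 1.57 = upright, stop at 1.7; starts open, between 0.8 and 1.3. Its hinge lies 40 mm from row_start towards row_end.
- lid3 (a joint): Angle of lid 3 (3 raised dots), counted from the left: 0 = shut flat, 1.57 = upright, stop at 1.7; starts open, between 0.8 and 1.3. Its hinge lies 80 mm from row_start towards row_end.
- lid4 (a joint): Angle of lid 4 (4 raised dots), counted from the left: 0 = shut flat, 1.57 = upright, stop at 1.7; starts open, between 0.8 and 1.3. Its hinge lies 120 mm from row_start towards row_end.
- lid5 (a joint): Angle of lid 5 (5 raised dots), counted from the left: 0 = shut flat, 1.57 = upright, stop at 1.7; starts open, between 0.8 and 1.3. Its hinge lies 160 mm from row_start towards row_end.
- lid6 (a joint): Angle of lid 6 (6 raised dots), counted from the left: 0 = shut flat, 1.57 = upright, stop at 1.7; starts open, between 0.8 and 1.3. Its hinge lies 200 mm from row_start towards row_end.
- lid7 (a joint): Angle of lid 7 (7 raised dots), counted from the left: 0 = shut flat, 1.57 = upright, stop at 1.7; starts open, between 0.8 and 1.3. Its hinge lies 240 mm from row_start towards row_end.
- espresso_cup: Small white espresso cup with a handle, 63x92x51 mm, standing behind the week box. Bystander. Origin: centre of its underside.
- tomato_tin: Low round food tin, 75 mm across, 58 mm high, standing behind the week box. Bystander. Origin: centre of its underside.
- garlic: Garlic bulb, about 58 mm each way, lying in front of the week box (robot's side). Bystander. Origin: under its middle, on the surface.
- teaspoon: Steel teaspoon 138 mm long, 12 mm high, lying in front of the week box. Bystander. Origin: under its middle, on the surface.
- jam_jar: Jam jar with white lid, 64 mm across, 96 mm high, at the left of the worktop. Bystander. Origin: centre of its underside.

How it is judged:
By the outcome, as a careful person would: the job done as asked, in the order asked, and still so for the second after the job is handed in, with the robot touching nothing.
It also fails if it takes over 45 s, if anything falls off the work surface, if the arm or the gripper's body presses on something with over 40 N, if the wrist force passes 120 N, or if a joint passes its speed limit or range.

## Working session

There is one attempt and no reset: what is moved stays moved. The work goes in short steps, each a Python script; the robot and the scene stay as the last script left them, time stands still between calls to the robot, and variables do not carry over. Pictures are saved under pics/ and viewed, at most 10 in all, crops included, and the job is handed in when it is done.

```bash
mkdir -p pics; cat > h.py <<'E'
import numpy as np, cv2, pickle
from scipy.spatial.transform import Rotation as R
from plant import robot
def rot(o):
    o=np.array(o,float)
    return o if o.shape==(3,3) else (R.from_quat(o) if o.size==4 else R.from_rotvec(o)).as_matrix()
def ray(c,u,v):
    K=np.array(c["camera_matrix"]); d=np.linalg.solve(K,[u,v,1.]); d=np.array([d[0],-d[1],-d[2]])
    return np.array(c["xyz"]), rot(c["orientation"])@d
def onz(c,u,v,z):
    p,d=ray(c,u,v); return p+d*(z-p[2])/d[2]
def proj(c,X):
    q=rot(c["orientation"]).T@(np.array(X)-c["xyz"]); q=np.array(c["camera_matrix"])@[q[0],-q[1],-q[2]]; return q[:2]/q[2]
E
python3 - <<'E'
from h import *
print({k:np.round(v,3) for k,v in robot.read_state().items()}, robot.nose_length)
for n in("scene","side","wrist"):
    c=robot.capture(n); pickle.dump(c,open(n+"0.pkl","wb")); cv2.imwrite(f"pics/{n}0.png",c["image"]); print(n,c["xyz"],c["orientation"],[k for k in c])
E
```

```text
{'t': np.float64(0.0), 'joint_positions': array([ 0.334,  0.041,  0.084, -0.   , -1.616, -0.334]), 'qd': array([ 0.   , -0.001, -0.001, -0.   , -0.   , -0.001]), 'tau': array([-1.0000e-03, -3.6820e+01,  3.4741e+01,  6.9320e+00, -5.0000e-03,
       -0.0000e+00]), 'tool_pos': array([0.6  , 0.   , 0.255]), 'tool_rot': array([ 2.221e+00, -2.220e+00, -2.000e-03]), 'force': array([ 0.494, -0.096, -0.77 ]), 'moment': array([ 0.012, -0.039,  0.003]), 'grasp_force': np.float64(0.0), 'grip_width': np.float64(0.086)} 0.025
scene [-0.03097595 -0.23723803  0.56795516] [ 0.81888667 -0.48066908 -0.98618256] ['image', 'camera_matrix', 'xyz', 'orientation']
side [ 0.57044319 -0.80397195  0.46273289] [1.13919574 0.02965929 0.0052366 ] ['image', 'camera_matrix', 'xyz', 'orientation']
wrist [ 0.59965168 -0.07575256  0.37262832] [ 2.55098465e-03 -4.72535879e-01  3.10533618e+00] ['image', 'camera_matrix', 'xyz', 'orientation']
```

View pics/scene0.png

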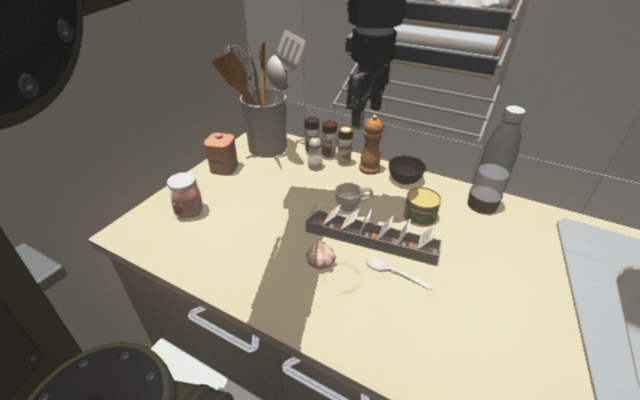

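View pics/wrist0.png

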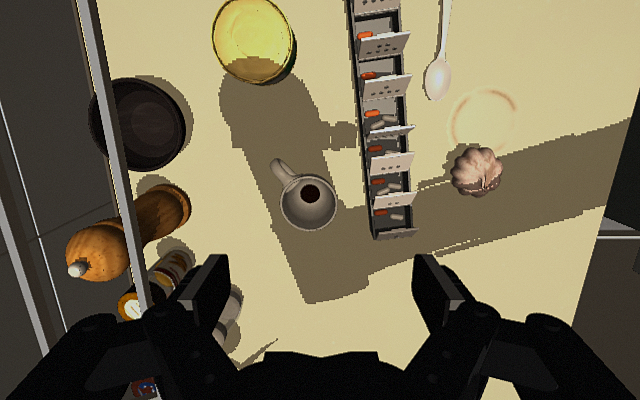

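View pics/side0.png

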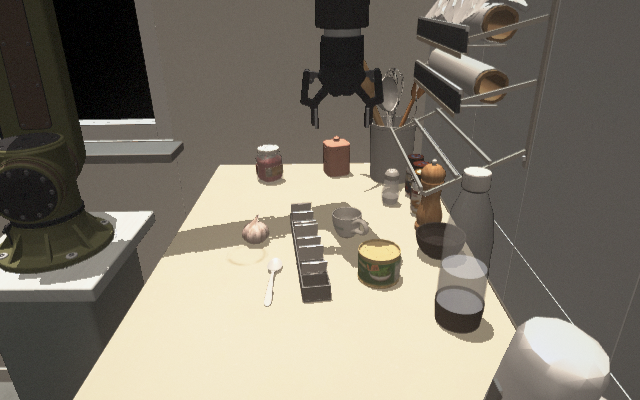

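The wrist view shows the row running from the left end (about (375–417, 238)) up past the top edge of the picture at (350–400, 0). The cup is at (307, 200), the tin at (255, 40) and the garlic at (478, 172). The side view shows the whole box from (300, 205) to (316, 298), with the tin close behind its right half.

```bash
python3 - <<'E'
from h import *
w,s,sc=[pickle.load(open(n+"0.pkl","rb")) for n in("wrist","side","scene")]
for (u,v) in [(375,238),(417,234),(352,30),(349,0),(400,30)]: print("w",(u,v),onz(w,u,v,.03).round(3))
for (u,v) in [(303,299),(329,297),(291,205),(312,203)]: print("s",(u,v),onz(s,u,v,.0).round(3),onz(s,u,v,.03).round(3))
for (u,v) in [(307,229),(437,258)]: print("sc",onz(sc,u,v,0).round(3))
for n,u,v,z in[("cup",307,200,.05),("tin",252,40,.058),("garlic",478,172,.03)]: print(n,onz(w,u,v,z).round(3))
a=cv2.resize(s["image"][190:310,250:410],None,fx=5,fy=5,interpolation=cv2.INTER_CUBIC); cv2.imwrite("pics/sidecrop.png",a)
# move for a squarer view of the whole row, then of both ends
st=robot.read_state()
P0=np.array(st["tool_pos"])
for i,(dy,dz) in enumerate([(0.10,0.04),(0.0,0.04)]):
    try:
        robot.move_pose([0.55,P0[1]+dy,P0[2]+dz],st["tool_rot"])
        c=robot.capture("wrist"); pickle.dump(c,open(f"w{i+1}.pkl","wb")); cv2.imwrite(f"pics/w{i+1}.png",c["image"]); print(c["xyz"],robot.read_state()["t"])
    except robot.IKError as e: print(e)
E
```

```text
w (375, 238) [0.534 0.081 0.03 ]
w (417, 234) [0.485 0.076 0.03 ]
w (352, 30) [ 0.568 -0.141  0.03 ]
w (349, 0) [ 0.572 -0.167  0.03 ]
w (400, 30) [ 0.521 -0.141  0.03 ]
s (303, 299) [ 0.53  -0.196  0.   ] [ 0.532 -0.235  0.03 ]
s (329, 297) [ 0.574 -0.191 -0.   ] [ 0.573 -0.231  0.03 ]
s (291, 205) [0.484 0.176 0.   ] [0.49  0.112 0.03 ]
s (312, 203) [0.536 0.186 0.   ] [0.538 0.122 0.03 ]
sc [0.499 0.078 0.   ]
sc [ 0.553 -0.199  0.   ]
cup [0.614 0.027 0.05 ]
tin [ 0.661 -0.128  0.058]
garlic [0.423 0.001 0.03 ]
[0.54963023 0.02497069 0.41302682] 0.7417
[ 0.54975297 -0.07756684  0.41209702] 1.275
```

View pics/sidecrop.png

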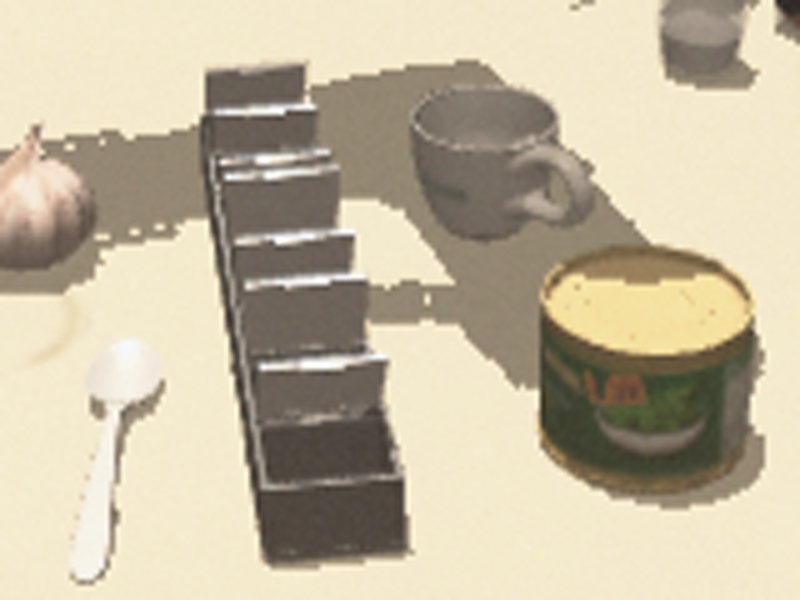

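View pics/w1.png

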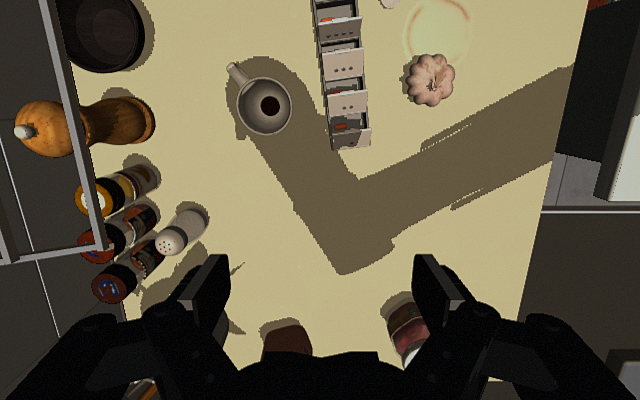

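The crop shows the right end face clearly: top corners at side pixels (303, 287.6) and (330.6, 285.6), bottom corners at (303.4, 302.4) and (331, 300). w1 shows the left end, with the far corner near (333, 150). I'll zoom in on the left end and look at the second wrist view.

```bash
python3 - <<'E'
from h import *
s=pickle.load(open("side0.pkl","rb"))
for u,v,z in [(303,287.6,.03),(330.6,285.6,.03),(303.4,302.4,0),(331,300,0)]: print((u,v),onz(s,u,v,z).round(4))
w1=pickle.load(open("w1.pkl","rb")); w0=pickle.load(open("wrist0.pkl","rb"));w2=pickle.load(open("w2.pkl","rb"))
f=lambda c,x,y:cv2.resize(c["image"][y:y+100,x:x+130],None,fx=6,fy=6,interpolation=cv2.INTER_CUBIC)[:, :780]
a=cv2.resize(np.hstack([w1["image"][80:170,290:390],w0["image"][160:250,340:440]]),None,fx=4,fy=4,interpolation=cv2.INTER_CUBIC)
b=cv2.resize(w2["image"][0:60,250:450],None,fx=4,fy=4,interpolation=cv2.INTER_CUBIC)
cv2.imwrite("pics/ends.png",np.vstack([a,b])) 
E
```

```text
(303, 287.6) [ 0.531  -0.2053  0.03  ]
(330.6, 285.6) [ 0.5763 -0.2002  0.03  ]
(303.4, 302.4) [ 0.5307 -0.2051  0.    ]
(331, 300) [ 0.5768 -0.199   0.    ]
```

View pics/ends.png

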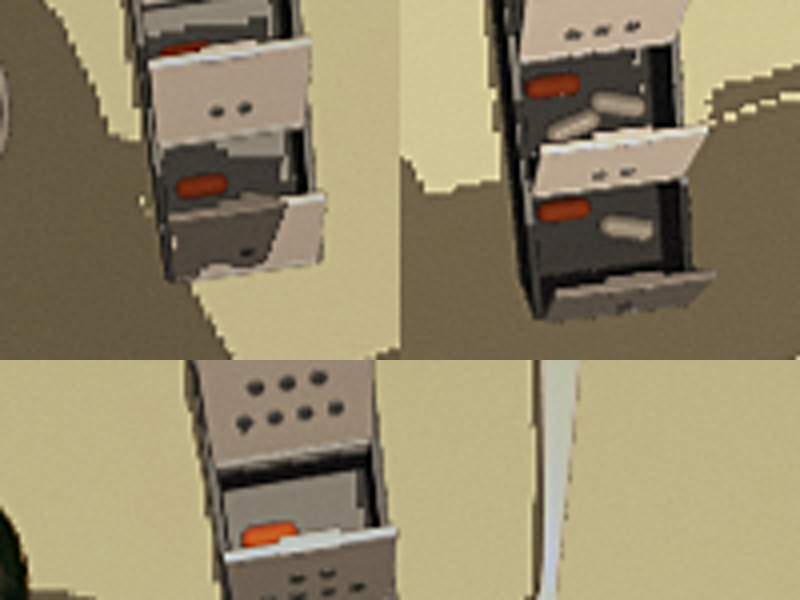

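```bash
python3 - <<'E'
from h import *
w0,w1=[pickle.load(open(n+".pkl","rb")) for n in("wrist0","w1")]
def tri(a,b):
    A=[];y=[]
    for c,u,v in(a,b):
        p,d=ray(c,u,v); d/=np.linalg.norm(d); M=np.eye(3)-np.outer(d,d); A.append(M); y.append(M@p)
    return np.linalg.lstsq(np.vstack(A),np.hstack(y),rcond=None)[0].round(4)
L=[]
for a,b in [((332,150),(373.75,240)),((370.5,145.75),(412.5,235))]:
    print(onz(w1,*a,.031).round(4),onz(w0,*b,.031).round(4),"tri",tri((w1,*a),(w0,*b))); L.append((onz(w1,*a,.031)+onz(w0,*b,.031))/2)
l=np.mean(L,0); r=np.array([.5537,-.2027,.031]); d=l-r; print(l,"width",np.linalg.norm(L[0]-L[1]),"len",np.linalg.norm(d),"yaw",np.arctan2(-d[0],d[1]), "endyaw",np.arctan2(*(L[0]-L[1])[[1,0]]))
E
```

```text
[0.5353 0.0832 0.031 ] [0.5358 0.0835 0.031 ] tri [0.5356 0.0833 0.031 ]
[0.4887 0.078  0.031 ] [0.4902 0.077  0.031 ] tri [0.4884 0.0788 0.0266]
[0.51249849 0.08043941 0.031     ] width 0.046524498183535185 len 0.2861214634487259 yaw 0.14450242602979949 endyaw 0.12552728817358033
```

The box checks out: height 31 mm, length 286 mm, width about 47 mm, yaw about 0.135. I'll shut the gripper, touch the worktop lightly beyond the left end to calibrate fingertip height, then sweep.

```bash
cat >> h.py <<'E'
C=np.array([.5331,-.0612]); YAW=.137; D=np.array([-np.sin(YAW),np.cos(YAW)])
def at(s,z): # s = metres from row_start towards row_end
    return np.r_[C+D*(.14-s),z]
E
python3 - <<'E'
from h import *
st=robot.read_state(); print(at(0,0),at(.28,0))
ori=(R.from_euler('z',YAW)*R.from_rotvec([np.pi/2**.5,-np.pi/2**.5,0])).as_rotvec()
robot.grip(0.0,20)
robot.move_pose(at(-.055,.12),ori)
robot.servo_line(at(-.055,.05),feed=.1)
f0=robot.read_state()["force"]
hit=robot.servo_line(at(-.055,.005),feed=.02,threshold=2)
s=robot.read_state(); print(hit,s["tool_pos"],s["force"]-f0,s["grip_width"],s["t"])
z=s["tool_pos"][2]
robot.servo_line(at(-.055,z+.039),feed=.08)
c=robot.capture("side"); cv2.imwrite("pics/s1.png",cv2.resize(c["image"][100:320,220:440],None,fx=2.5,fy=2.5)); print(robot.read_state()["tool_pos"],robot.read_state()["t"])
E
```

```text
[0.51397994 0.07748822 0.        ] [ 0.55222006 -0.19988822  0.        ]
True [0.50647575 0.1319389  0.02516848] [-1.72155333  0.21225368  4.82939164] 0.0002364007680781956 5.075
[0.50614849 0.13189661 0.06369148] 5.775
```

View pics/s1.png

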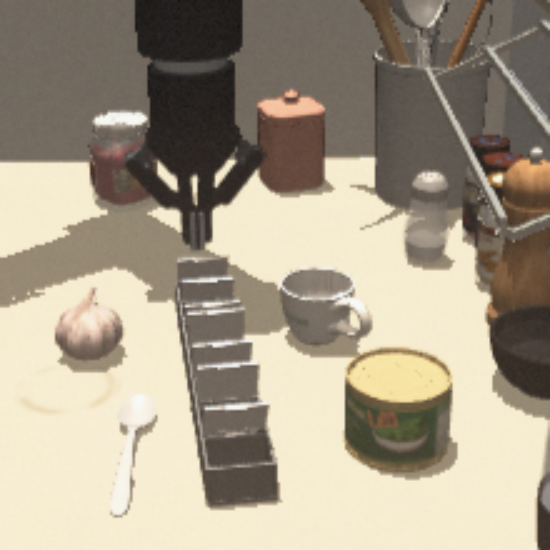

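The tip touches the worktop at TCP z = 0.025, so the nose length is confirmed. The shut fingers stand at crop (197, 245), in line with the row. Now the sweep.

```bash
python3 - <<'E'
from h import *
z=.0645
for s in np.r_[np.arange(-.01,.30,.04),.325]:
    f0=robot.read_state()["force"]
    h=robot.servo_line(at(s,z),feed=.05,threshold=2.5)
    st=robot.read_state(); print(round(s,3),h,st["tool_pos"].round(4),(st["force"]-f0).round(2),round(st["t"],1))
    if h: break
c=robot.capture("side"); cv2.imwrite("pics/s2.png",cv2.resize(c["image"][100:320,220:440],None,fx=2.5,fy=2.5))
E
```

```text
-0.01 False [0.5126 0.0875 0.0645] [-0.99  0.88  0.56] 6.8
0.03 False [0.5181 0.0479 0.0645] [ 0.01 -0.93 -0.7 ] 7.8
0.07 False [0.5235 0.0082 0.0645] [0.28 0.08 0.38] 8.7
0.11 False [ 0.529  -0.0314  0.0645] [ 0.36  0.81 -0.07] 9.7
0.15 False [ 0.5345 -0.071   0.0645] [-0.5  -0.73  0.69] 10.6
0.19 False [ 0.5399 -0.1107  0.0645] [ 0.79  0.47 -0.69] 11.6
0.23 False [ 0.5454 -0.1503  0.0645] [-0.51 -0.71 -0.42] 12.5
0.27 False [ 0.5508 -0.1899  0.0645] [ 0.29  0.15 -0.42] 13.5
0.325 False [ 0.5584 -0.2442  0.0645] [-0.95 -0.58  0.63] 14.7
```

View pics/s2.png

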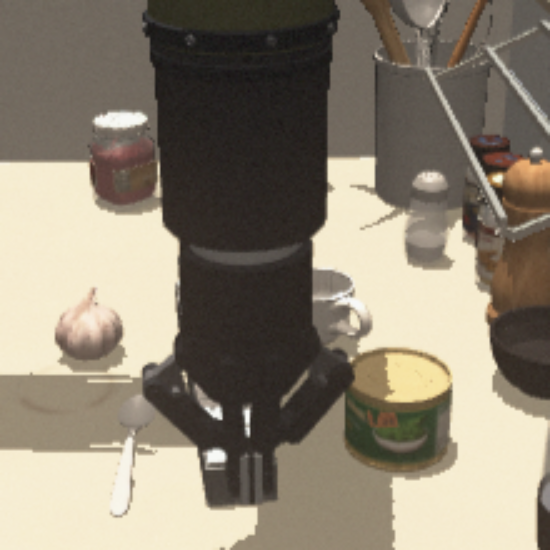

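The gripper hides the row in this view. I'll back straight up and check again.

```bash
python3 - <<'E'
from h import *
robot.servo_line(at(.325,.25),feed=.12)
robot.move_pose([.52,.12,.30],robot.read_state()["tool_rot"])
c=robot.capture("side"); a=cv2.resize(c["image"][180:320,240:400],None,fx=2.5,fy=2.5); 
w=robot.capture("scene"); b=cv2.resize(w["image"][190:302,295:455],None,fx=2.5,fy=2.5); b=cv2.copyMakeBorder(b,0,a.shape[0]-b.shape[0],0,0,cv2.BORDER_CONSTANT)
cv2.imwrite("pics/s3.png",np.hstack([a,b])); print(robot.read_state()["t"])
E
```

```text
17.9583
```

View pics/s3.png

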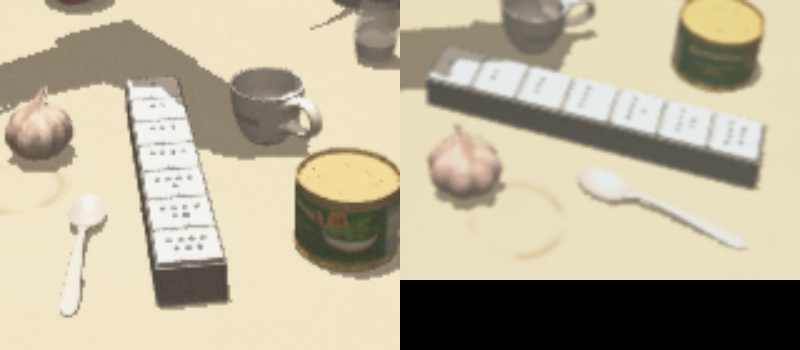

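Both views show all seven lids flat, with the box and the other things where they stood, so I'm handing in.

```bash
python3 -c "
from plant import robot
print(robot.job_done())"
```

```text
the job is handed in; nothing more can be done
None
```

All seven lids were folded shut in one light sweep from lid 1 to lid 7; the final pictures show them all flat, nothing else appears to have moved, and the job was handed in about 18 s into the 45 s limit.

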